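Stack the fly-tyer's bead-tray tower

TASK

Put the bead-tray tower back together on its round steel stand: the large tray at the bottom, then the medium one, then the small one, and the brass cap on top, each seated fully home over the spigot beneath it, and let go. Keep the trays level so that no beads spill, and leave the other things on the bench - glass jar, hair stacker, hook box and bodkin - standing and lying where they are.

Things in the scene. Friction and masses are not known exactly. Their poses are not given: they have to be found in the camera images.
- stand: The tower's stand: low dark steel disc, diameter 110, stepping up to a flat shoulder of diameter 60 that is 14 mm above the bench, with a tapered spigot (22 wide at its foot, 10 at its tip, 10 high) in its middle. Fixed to the bench, but its place differs from start to start. Origin: centre of its underside, z up.
- tray_large: Large round tray, outer diameter 124 mm. Loose, upright. Origin: centre of underside, z up. Wood, with beads; floor 13 thick, rim 20 high. Central aluminium hub, diameter 36, to grip from above at heights 22-46; on its shoulder at 46 a tapered spigot (22 to 10 wide, 10 high). Under it a socket (26 wide, 13 deep) drops over the spigot below. Seated: origin 14 above the stand's. About 0.16 kg.
- tray_medium: Medium round tray, outer diameter 98 mm. Loose, upright. Origin: centre of underside, z up. Wood, with beads; floor 13 thick, rim 20 high. Central aluminium hub, diameter 36, to grip from above at heights 22-46; on its shoulder at 46 a tapered spigot (22 to 10 wide, 10 high). Under it a socket (26 wide, 13 deep) drops over the spigot below. Seated: origin 46 above the large tray's. About 0.11 kg.
- tray_small: Small round tray, outer diameter 74 mm. Loose, upright. Origin: centre of underside, z up. Wood, with beads; floor 13 thick, rim 20 high. Central aluminium hub, diameter 36, to grip from above at heights 22-46; on its shoulder at 46 a tapered spigot (22 to 10 wide, 10 high). Under it a socket (26 wide, 13 deep) drops over the spigot below. Seated: origin 46 above the medium tray's. About 0.08 kg.
- cap: The tower's cap: a plain knurled brass knob, diameter 36 mm, 28 high, flat top, with a socket (diameter 26, 13 deep) in its underside that drops over the small tray's spigot. Loose, standing upright on the bench. Origin: centre of its underside, z up. Seated, its origin lies 46 above the small tray's. About 0.09 kg.
- cement_jar: Bystander: amber glass jar with black lid and paper label, diameter 42 mm, 55 high, upright and loose. Origin: centre of its underside.
- hair_stacker: Bystander: slim polished steel tube, diameter 28 mm on a 44 mm foot, 34 mm at its top, 72 high, upright and loose. Origin: centre of its underside.
- hook_box: Bystander: flat grey compartment box, 85 x 55 x 18 mm, loose. Origin: centre of its underside, x along the 85 mm side.
- bodkin: Bystander: needle tool with a dark wooden handle, 140 mm long, lying loose, its point to its own +x.
Not all that is in view belongs to the job. What is shaped like the tray_medium but pink or purple is not meant.

How it is judged:
By the outcome, as a careful person would: the job done as asked, in the order asked, and still so for the second after the job is handed in, with the robot touching nothing.
It also fails if it takes over 120 s, if anything falls off the work surface, if the arm or the gripper's body presses on something with over 40 N, if the wrist force passes 120 N, or if a joint passes its speed limit or range.

ROBOT

A 6-joint arm with a two-finger parallel gripper is mounted at the origin on the work surface. World frame = base frame: x ahead of the robot, y to its left, z up, the work surface at z = 0. Lengths are in m, angles in rad, forces in N, time in s.
With the tool pointing down it reaches from about 0.275 to 0.85 m from the base axis. Payload 19 kg.
Tool frame: the origin (TCP) lies at the very end of the fingers, on their centre line; the grasp point (between the pads) lies 19 mm behind it; z points along the fingers, y is the line along which they close (so a half turn about z gives the same grasp; the last joint's range is limited). The gripper opens to 85 mm and grips with 20 to 120 N. Pads are 22 mm wide; open, the fingers measure 114 mm over their backs; the gripper's body (76 mm by 85 mm) begins 54 mm behind the grasp point. The pads swing forward as they close: fully open they stand 13 mm farther back than shut.
Start: joints at [1.178, 0.15, 1.437, -0, 1.554, -0.134], TCP at [0.147, 0.556, 0.231] pointing down, gripper open.
Joint ranges: [-2.8, 2.8], [-0.68, 2.1], [0.12, 2.68], [-1.39, 4.53], [0.16, 2.79], [-2.81, 2.81]. Speed limits (rad/s): [1.89, 1.89, 2.22, 3.01, 3.01, 3.01].

INTERFACE

Orientations are given as a unit quaternion [x, y, z, w].
In Python, from station import * gives the robot as it stands. The module is installed in compiled form; this text tells all that it offers.
- The arm moves only by the tool send_rows, never from a script. Its argument "moves" is a list of rows, each a list of 6 numbers: the shift along the world's x, y, z in units of 30 mm (1.0 is 30 mm), then the turn, a rotation vector about the world's x, y, z in units of 5 degrees (1.0 is 5 degrees). A call has 1 to 20 rows; each row shifts and turns the commanded pose from where the row before left it; what a row does not reach is not made up. A row lasts 1/12 s, in which the tool goes at most 41.7 mm and 7.16 degrees, less where a joint would pass 70% of its speed; a pose out of reach is approached as far as the arm can. A call is refused whole if a number of a shift passes 1 or a number of a turn 1, either way. A call with a gripper value outside its range is refused whole. "gripper" is the closure, from 0 (fully open) to 1 (shut), set as the call begins (left out, the last holds). The fingers move at their own pace and stop on an object; "grip_force" is the grip in N (left out, the last holds). Time passes only in rows, so rows that do not move let the fingers close. It gives the time, the measured TCP pose, the force, the opening and the grip force at its end, in the units of the state.
- observe(): the state, without advancing time (a new reading comes with each control period).
- camera(name): name is "scene" or "top" or "wrist"; returns (picture, depth): 400x640x3 uint8, red, green, blue; 400x640 float32, m along the optical axis (not along the pixel's ray), 0 where there is no reading.
- camera_params(name): a dict with "fx", "fy", "cx", "cy" (pixels), "extrinsics" (4x4, takes a point from world to camera coordinates); the wrist camera has in their place "hand_eye" (4x4, takes a point from camera to tool coordinates, whose origin is the TCP and whose axes are the flange's). Camera axes: x right, y down, z forward; pixel columns grow to the right and rows downward; lengths in m; the calibration is good to about 2 mm. The wrist camera is an equidistant fisheye: a pixel r from the principal point sees the ray r / f radians off the axis. A picture is of the moment at which its call begins: read the wrist's pose just before it. camera_params takes no time and is no camera call.
- sign_off(): hands the job in; it is judged then, once.
Trained networks look in the newest picture that a camera, given by its name, has taken for a name from the list of things; names that differ only in an ending like _2 or _b are one class to them, and where a whole thing is asked for, a point or a joint stands for the part that bears it (a point fixed in the world has none). Each returns a list of dicts, best first, with "conf" (0 to 1); they miss things now and then, are a little off and sometimes report something else, mostly with a low value. They report only what shows in the picture. A call takes as long as a camera call. They do not tell look-alikes from the thing itself.
- silhouettes(camera, name): "mask" (400x640 bool, what is visible of it) and "box" ([centre column, centre row, width, height] in pixels, round what is visible of it).
The state is a dict: "time": time; "joints": joint angles; "joint_velocities": joint speeds; "effort": joint torques, N m; "ee_pos": TCP position; "tcp_rot": TCP orientation; "wrist_force": force on the tool from outside, world axes, zero at the start; "ft_torque": the same for the moment, N m; "width": finger opening in m; "grasp_force": force on a finger pad.
Only numpy, scipy, OpenCV 4.12 (cv2) and the standard library are available. Lean on these libraries where they do the work, as an engineer would, in place of code of your own. Each camera call takes 0.05 s, during which the arm holds its last target. There are 200 camera calls.

## Working session

There is one attempt and no reset: what is moved stays moved. The work goes in short steps, Python scripts to look and compute and a tool call to move; the robot and the scene stay as the last step left them, time stands still between calls to the robot, and variables do not carry over. Pictures are saved under pics/ and viewed, at most 14 in all, crops included, and the job is handed in when it is done.

Besides the shell and the picture viewer there is one more tool, called after "Request:" as name(argument=value, ...) on one line, values as JSON. send_rows: Moves the arm, as the interface text tells. Its arguments: {"type":"object","properties":{"moves":{"type":"array"},"gripper":{"type":"number"},"grip_force":{"type":"number"}},"required":["moves"]}

```bash
mkdir -p pics; python3 - <<'E'
from station import *
import cv2,json
o=observe();print({k:o[k] for k in('time','ee_pos','tcp_rot','width','wrist_force')})
for c in('scene','top'):
    p,d=camera(c);cv2.imwrite(f'pics/{c}0.png',p[:,:,::-1])
    k=camera_params(c);print(c,k)
E
```

```text
{'time': 0.0, 'ee_pos': array([0.14707328, 0.55563564, 0.23070628]), 'tcp_rot': array([ 1.29017837e-01,  9.91642099e-01, -5.63818410e-04, -1.66613563e-04]), 'width': 0.08543150967503572, 'wrist_force': array([ 0.30478074, -0.17615236,  0.15216315])}
scene {'fx': 515.6646599244423, 'fy': 515.6646599244423, 'cx': 323.33804380738235, 'cy': 197.56879802275247, 'extrinsics': array([[ 0.74781046,  0.66379207,  0.01263313, -0.39797139],
       [ 0.5147763 , -0.56770671, -0.64242856, -0.26771803],
       [-0.41926707,  0.48691803, -0.76624145,  1.62848021],
       [ 0.        ,  0.        ,  0.        ,  1.        ]])}
top {'fx': 411.26418967250027, 'fy': 411.26418967250027, 'cx': 314.28229069288943, 'cy': 201.07380683216405, 'extrinsics': array([[ 9.82786241e-03, -9.99951658e-01, -3.07593839e-04,
        -2.85144052e-02],
       [-9.90096719e-01, -9.68792345e-03, -1.40052245e-01,
         5.31926980e-01],
       [ 1.40042495e-01,  1.68096184e-03, -9.90144067e-01,
         1.13506377e+00],
       [ 0.00000000e+00,  0.00000000e+00,  0.00000000e+00,
         1.00000000e+00]])}
```

View pics/top0.png

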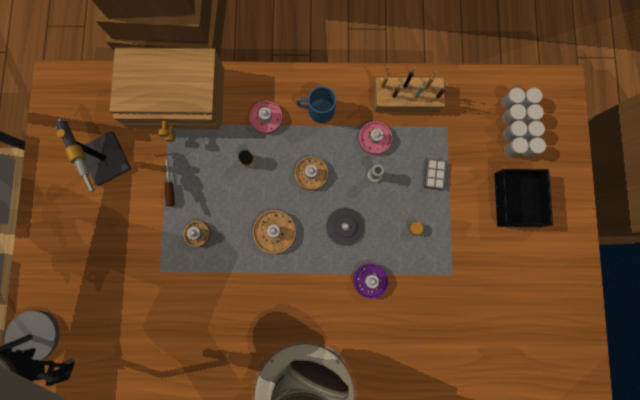

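View pics/scene0.png

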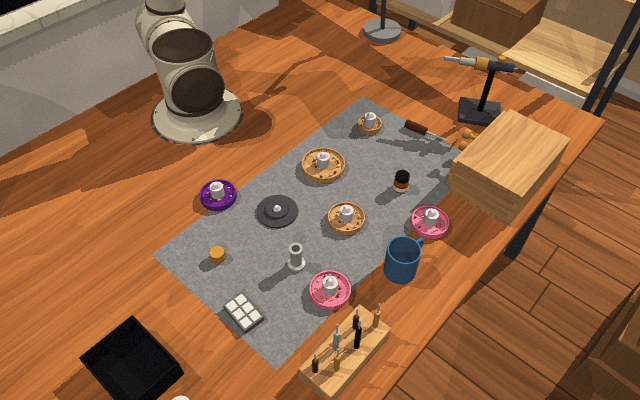

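Top view: large tray at (274,231), wooden medium at (311,173), small at (196,233), stand at (346,226), brass cap at (417,228). The pink (265,116), (376,137) and purple (372,281) trays are look-alikes. Next I measure these and make a crop to confirm.

```bash
cat > h.py <<'E'
from station import *
import cv2,numpy as np
from scipy.optimize import least_squares
def onplane(c,uv,z):
    k=camera_params(c);E=k['extrinsics'];R,t=E[:3,:3],E[:3,3]
    r=np.c_[(uv[:,0]-k['cx'])/k['fx'],(uv[:,1]-k['cy'])/k['fy'],np.ones(len(uv))]@R
    o=-R.T@t
    return (o+r*((z-o[2])/r[:,2])[:,None])[:,:2]
def circ(xy,rad):
    f=lambda p:np.hypot(*(xy-p).T)-rad
    s=least_squares(f,xy.mean(0),loss='soft_l1',f_scale=.002);return s.x,np.sqrt(np.mean(s.fun**2))
def cloud(c,d,m):
    k=camera_params(c);E=k['extrinsics'];v,u=np.nonzero(m&(d>0));z=d[v,u]
    P=np.c_[(u-k['cx'])/k['fx']*z,(v-k['cy'])/k['fy']*z,z]
    return (P-E[:3,3])@E[:3,:3]
SP={'stand':(.055,.004),'tray_large':(.062,.02),'tray_medium':(.049,.02),'tray_small':(.037,.02),'cap':(.018,.028)}
def find(c,d,n,dz=0):
    for s in silhouettes(c,n):
        if s['conf']<.3: continue
        m=s['mask'].astype(np.uint8);ct=max(cv2.findContours(m,0,cv2.CHAIN_APPROX_NONE)[0],key=cv2.contourArea)[:,0,:].astype(float)
        if n in SP:
            x,e=circ(onplane(c,ct,SP[n][1]+dz),SP[n][0])
            P=cloud(c,d,s['mask']);h=P[P[:,2]>.044+dz] if n.startswith('tray') else P
            print(c,n,round(s['conf'],2),np.round(s['box']),'circ',np.round(x,4),'rms',round(e,4),'top',np.round(np.median(h[:,:2],0),4) if len(h) else '',round(P[:,2].max(),3))
        else:
            P=cloud(c,d,s['mask']);print(c,n,round(s['conf'],2),np.round(s['box']),np.round(np.median(P,0),3))
E
python3 - <<'E'
from h import *
ims=[]
for c in('top','scene'):
    p,d=camera(c);
    for n in list(SP)+(['cement_jar','hair_stacker','hook_box','bodkin'] if c=='top' else []): find(c,d,n)
    q=p[110:250,170:440] if c=='top' else p[90:290,170:440]
    ims.append(cv2.resize(q,None,fx=2.2 if c=='top' else 1.4,fy=2.2 if c=='top' else 1.4,interpolation=3))
w=min(i.shape[1] for i in ims)
cv2.imwrite('pics/crop.png',np.vstack([i[:,:w] for i in ims])[:,:,::-1])
E
```

```text
top stand 0.6 [344. 227.  37.  38.] circ [ 0.4627 -0.1125] rms 0.0014 top [ 0.4613 -0.1124] 0.029
top tray_medium 0.92 [312. 174.  37.  34.] circ [ 0.6155 -0.0124] rms 0.0016 top [ 0.6175 -0.0129] 0.058
top tray_medium 0.91 [369. 280.  36.  37.] circ [ 0.3091 -0.1834] rms 0.0013 top [ 0.3081 -0.1836] 0.058
top tray_medium 0.68 [266. 118.  33.  34.] circ [0.7854 0.1244] rms 0.0013 top [0.7851 0.1245] 0.062
top tray_medium 0.6 [375. 138.  28.  30.] circ [ 0.7241 -0.2014] rms 0.0014 top [ 0.7262 -0.2018] 0.06
top tray_small 0.72 [196. 235.  28.  24.] circ [0.4367 0.3125] rms 0.0013 top [0.437  0.3133] 0.061
top cap 0.46 [414. 231.  16.  13.] circ [ 0.4564 -0.3122] rms 0.0011 top [ 0.4561 -0.3133] 0.034
top cement_jar 0.45 [247. 160.  18.  18.] [0.651 0.173 0.054]
top hook_box 0.97 [436. 175.  22.  28.] [ 0.616 -0.374  0.018]
top bodkin 0.52 [169. 185.   8.  43.] [0.559 0.399 0.022]
scene stand 0.98 [277. 210.  43.  33.] circ [ 0.4676 -0.1134] rms 0.0011 top [ 0.4729 -0.1183] 0.028
scene tray_large 0.86 [325. 167.  42.  37.] circ [0.4555 0.0845] rms 0.0039 top [0.4522 0.0861] 0.058
scene tray_medium 0.93 [430. 224.  40.  37.] circ [0.7948 0.1172] rms 0.0025 top [0.7943 0.1215] 0.06
scene tray_medium 0.93 [330. 291.  38.  39.] circ [ 0.7341 -0.2057] rms 0.0022 top [ 0.7333 -0.2049] 0.06
scene tray_medium 0.75 [347. 219.  36.  34.] circ [ 0.6268 -0.0173] rms 0.0035 top [ 0.624 -0.016] 0.059
scene tray_medium 0.63 [220. 196.  39.  32.] circ [ 0.3212 -0.1887] rms 0.0046 top [ 0.316  -0.1878] 0.058
scene tray_small 0.73 [372. 123.  22.  20.] circ [0.4466 0.3064] rms 0.0074 top [0.4451 0.311 ] 0.059
scene cap 0.77 [221. 254.  15.  21.] circ [ 0.4711 -0.3198] rms 0.0049 top [ 0.469  -0.3187] 0.033
```

View pics/crop.png

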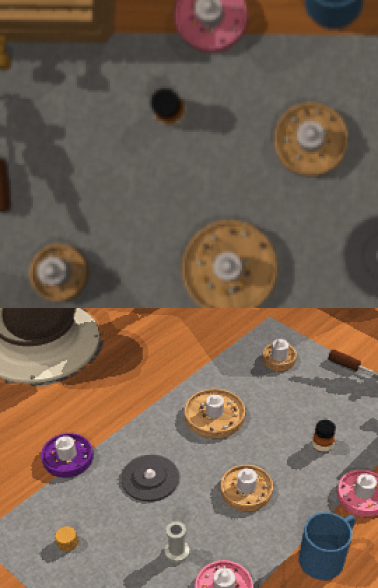

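The crop confirms it: wooden medium in beads/natural colour (scene 347,219), the pink and purple ones are excluded, and the cap is the brass knob (scene 217,255). The two fixed cameras disagree by 5–10 mm, so I'll refine with the wrist camera. First I go above the large tray.

Request:
send_rows(moves=[[0.5,-0.8,0,0,0,0],[0.5,-0.8,0,0,0,0],[0.5,-0.8,0,0,0,0],[0.5,-0.8,0,0,0,0],[0.5,-0.8,0,0,0,0],[0.5,-0.8,0,0,0,0],[0.5,-0.8,0,0,0,0],[0.5,-0.8,0,0,0,0],[0.5,-0.8,0,0,0,0],[0.5,-0.8,0,0,0,0],[0.5,-0.8,0,0,0,0],[0.5,-0.8,0,0,0,0],[0.5,-0.8,0,0,0,0],[0.5,-0.8,0,0,0,0],[0.5,-0.8,0,0,0,0],[0.5,-0.8,0,0,0,0],[0.5,-0.8,0,0,0,0],[0.5,-0.8,0,0,0,0],[0.5,-0.6,0,0,0,0],[0.5,-0.4,0,0,0,0]], gripper=0, grip_force=50)

```text
time: 2.57
ee_pos: [0.4478, 0.092, 0.2315]
tcp_rot: [0.13, 0.992, -0.0, 0.0]
wrist_force: [1.3, 0.3, 0.3]
width: 0.0855
grasp_force: 0.0
```

```bash
cat >> h.py <<'E'
from scipy.spatial.transform import Rotation as Ro
def wlook(name=None):
    o=observe();p,d=camera('wrist');k=camera_params('wrist')
    if name: cv2.imwrite(f'pics/{name}.png',p[:,:,::-1])
    return o,p,d,k
def wpts(o,d,k,m):
    v,u=np.nonzero(m&(d>0));x=(u-k['cx'])/k['fx'];y=(v-k['cy'])/k['fy'];r=np.hypot(x,y)+1e-9
    s=np.tan(r)/r;z=d[v,u];P=np.c_[x*s*z,y*s*z,z]
    H=k['hand_eye'];P=P@H[:3,:3].T+H[:3,3]
    return P@Ro.from_quat(o['tcp_rot']).as_matrix().T+o['ee_pos'],np.c_[u,v]
def wfind(names,pic=None,base=0):
    o,p,d,k=wlook(pic);print(o['time'],np.round(o['ee_pos'],4),np.round(o['tcp_rot'],3),round(o['width'],4),np.round(o['wrist_force'],1))
    for n in names:
        for s in silhouettes('wrist',n):
            if s['conf']<.3: continue
            P,_=wpts(o,d,k,s['mask'])
            if len(P)<10: continue
            zt=np.percentile(P[:,2],99)
            lo={'stand':.004,'cap':.022}.get(n,.015)+base; hi={'stand':.019,'cap':.032}.get(n,.025)+base
            r=P[(P[:,2]>lo)&(P[:,2]<hi)]; (c,rad)=cv2.minEnclosingCircle(r[:,:2].astype(np.float32)) if len(r)>3 else ((0,0),0)
            # outer boundary fit with known radius
            a=np.arctan2(*(r[:,:2]-np.array(c)).T[::-1]);b=np.digitize(a,np.linspace(-np.pi,np.pi,37));q=np.hypot(*(r[:,:2]-np.array(c)).T)
            e=np.array([r[b==i][np.argmax(q[b==i]),:2] for i in np.unique(b)])
            f,rms=circ(e,SP[n][0]);h=P[P[:,2]>zt-.004]
            t=P[(P[:,2]>base+.042)&(P[:,2]<base+.0485)]
            print(n,round(s['conf'],2),np.round(s['box']),'zt',round(zt,3),'enc',np.round(c,4),round(rad,4),'fit',np.round(f,4),round(rms,4),'tip',np.round(h[:,:2].mean(0),4),'shoulder',np.round(cv2.minEnclosingCircle(t[:,:2].astype(np.float32)),4) if len(t)>3 and 0 else '',np.round(t[:,:2].mean(0),4) if len(t) else '')
E
python3 - <<'E'
from h import *
wfind(['tray_large','stand','tray_medium'],'w1')
print(camera_params('wrist'))
E
```

```text
2.5667 [0.4478 0.092  0.2315] [ 0.13   0.992 -0.     0.   ] 0.0855 [1.3 0.3 0.3]
tray_large 0.69 [320. 171. 108. 106.] zt 0.055 enc [0.4487 0.0918] 0.0623 fit [0.4485 0.0919] 0.0006 tip [0.4483 0.092 ] shoulder  [0.4481 0.0923]
stand 0.89 [181. 222.  72.  76.] zt 0.023 enc [ 0.4662 -0.113 ] 0.056 fit [ 0.4658 -0.1129] 0.0005 tip [ 0.4655 -0.1106] shoulder  
stand 0.54 [320. 171. 105. 102.] zt 0.055 enc [0.4486 0.0921] 0.0622 fit [0.448  0.0929] 0.006 tip [0.4483 0.092 ] shoulder  [0.4481 0.0923]
tray_medium 0.79 [180. 369.  20.  30.] zt 0.047 enc [ 0.7179 -0.2329] 0.0345 fit [ 0.7299 -0.199 ] 0.0073 tip [ 0.688  -0.1815] shoulder  [ 0.7163 -0.2085]
tray_medium 0.77 [107. 134.  60.  72.] zt 0.056 enc [ 0.3123 -0.1838] 0.0497 fit [ 0.3121 -0.1836] 0.0004 tip [ 0.3127 -0.1819] shoulder  [ 0.313  -0.1804]
{'fx': 309.70691628693146, 'fy': 309.70691628693146, 'cx': 319.27840213633425, 'cy': 199.60084341228566, 'hand_eye': array([[-5.53945004e-04, -9.60845189e-01, -2.77085215e-01,
         6.96840801e-02],
       [ 9.99999760e-01, -4.16912461e-04, -5.53463448e-04,
        -2.79218333e-04],
       [ 4.16272412e-04, -2.77085456e-01,  9.60845189e-01,
        -1.42736125e-01],
       [ 0.00000000e+00,  0.00000000e+00,  0.00000000e+00,
         1.00000000e+00]])}
```

View pics/w1.png

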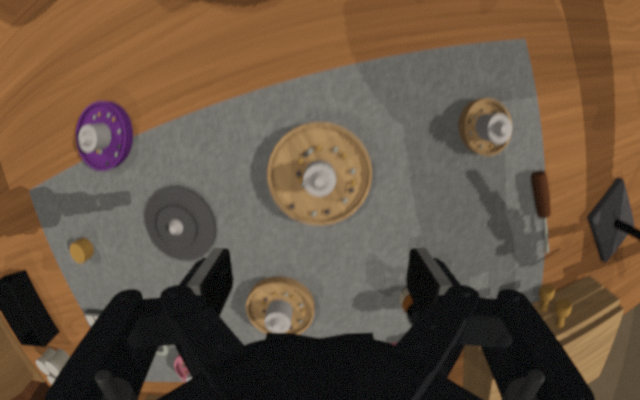

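The wrist view shows the large tray at (320,173), directly below the tool, and the stand at (180,222). The fits agree to under 1 mm. Descending.

Request:
send_rows(moves=[[0,0,-0.4,0,0,0],[0,0,-0.7,0,0,0],[0,0,-0.7,0,0,0],[0,0,-0.7,0,0,0],[0,0,-0.7,0,0,0],[0,0,-0.7,0,0,0],[0,0,-0.7,0,0,0],[0,0,-0.7,0,0,0],[0,0,-0.7,0,0,0],[0,0,-0.4,0,0,0],[0,0,-0.3,0,0,0],[0,0,-0.1,0,0,0],[0,0,0,0,0,0],[0,0,0,0,0,0]])

```text
time: 3.93
ee_pos: [0.4473, 0.0941, 0.0278]
tcp_rot: [0.129, 0.992, 0.0, 0.0]
wrist_force: [-0.5, -0.0, 0.6]
width: 0.0855
grasp_force: 0.0
```

Request:
send_rows(moves=[[0,0,0,0,0,0],[0,0,0,0,0,0],[0,0,0,0,0,0],[0,0,0,0,0,0],[0,0,0,0,0,0],[0,0,0,0,0,0],[0,0,0,0,0,0],[0,0,0,0,0,0],[0,0,0,0,0,0],[0,0,0,0,0,0],[0,0,0,0,0,0],[0,0,0,0,0,0]], gripper=1, grip_force=50)

```text
time: 4.93
ee_pos: [0.4474, 0.0938, 0.0278]
tcp_rot: [0.129, 0.992, 0.0, 0.0]
wrist_force: [-3.1, -0.2, 9.6]
width: 0.0345
grasp_force: 49.0
```

Request:
send_rows(moves=[[0,0,0.1,0,0,0],[0,0,0.3,0,0,0],[0,0,0.5,0,0,0],[0,0,0.5,0,0,0],[0,0,0.4,0,0,0],[0,0,0.2,0,0,0],[0,-0.2,0,0,0,0],[0.1,-0.4,0,0,0,0],[0.1,-0.6,0,0,0,0],[0.1,-0.8,0,0,0,0],[0.1,-0.8,0,0,0,0],[0.1,-0.8,0,0,0,0],[0.1,-0.8,0,0,0,0],[0,-0.8,0,0,0,0],[0,-0.7,0,0,0,0],[0,-0.5,0,0,0,0],[0,-0.3,0,0,0,0],[0,-0.1,0,0,0,0],[0,0,0,0,0,0],[0,0,0,0,0,0]])

```text
time: 6.6
ee_pos: [0.465, -0.1096, 0.087]
tcp_rot: [0.129, 0.992, 0.0, -0.0]
wrist_force: [-0.2, 0.5, -1.1]
width: 0.0342
grasp_force: 50.0
```

```bash
python3 - <<'E'
from h import *
wfind(['tray_large'],'w2',.0585)
E
```

```text
6.6 [ 0.465  -0.1096  0.087 ] [ 0.129  0.992  0.    -0.   ] 0.0342 [-0.2  0.5 -1.1]
tray_large 0.76 [318. 234. 221. 212.] zt 0.115 enc [ 0.467  -0.1105] 0.0625 fit [ 0.4665 -0.1105] 0.0011 tip [ 0.4645 -0.1106] shoulder  [ 0.4638 -0.1096]
```

View pics/w2.png

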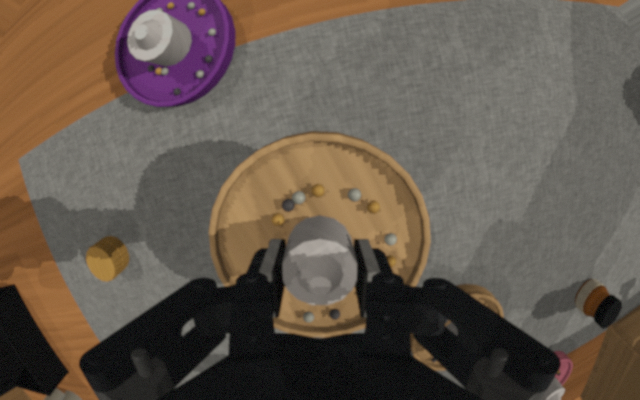

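The tray is held level, with its beads inside and its centre at about (318,234) in the picture. It is 2.5 mm off the stand in y, so I correct that and lower.

Request:
send_rows(moves=[[0,-0.08,0,0,0,0],[0,0,-0.1,0,0,0],[0,0,-0.2,0,0,0],[0,0,-0.2,0,0,0],[0,0,-0.2,0,0,0],[0,0,-0.2,0,0,0],[0,0,-0.2,0,0,0],[0,0,-0.1,0,0,0],[0,0,-0.1,0,0,0],[0,0,-0.1,0,0,0],[0,0,-0.05,0,0,0],[0,0,0,0,0,0],[0,0,0,0,0,0],[0,0,0,0,0,0]])

```text
time: 7.87
ee_pos: [0.4653, -0.1126, 0.044]
tcp_rot: [0.129, 0.992, -0.0, 0.0]
wrist_force: [0.2, -0.3, -0.9]
width: 0.0342
grasp_force: 50.0
```

Request:
send_rows(moves=[[0,0,-0.04,0,0,0],[0,0,-0.03,0,0,0],[0,0,0,0,0,0],[0,0,0,0,0,0],[0,0,0,0,0,0]])

```text
time: 8.28
ee_pos: [0.4653, -0.1127, 0.0419]
tcp_rot: [0.129, 0.992, -0.0, 0.0]
wrist_force: [-1.4, -0.3, 4.5]
width: 0.0339
grasp_force: 50.6
```

Request:
send_rows(moves=[[0,0,0,0,0,0],[0,0,0,0,0,0],[0,0,0,0,0,0],[0,0,0,0,0,0],[0,0,0,0,0,0],[0,0,0,0,0,0],[0,0,0,0,0,0],[0,0,0,0,0,0],[0,0,0,0,0,0],[0,0,0,0,0,0]], gripper=0)

```text
time: 9.12
ee_pos: [0.4652, -0.1126, 0.0417]
tcp_rot: [0.129, 0.992, -0.0, -0.0]
wrist_force: [0.3, 0.8, 0.6]
width: 0.0856
grasp_force: 0.0
```

Request:
send_rows(moves=[[0,0,0.3,0,0,0],[0,0,0.6,0,0,0],[0,0,0.8,0,0,0],[0,0,0.8,0,0,0],[0,0,0.8,0,0,0],[0,0,0.8,0,0,0],[0,0,0.8,0,0,0],[0.3,0.2,0.6,0,0,0],[0.4,0.3,0.3,0,0,0],[0.5,0.4,0,0,0,0],[0.5,0.4,0,0,0,0],[0.5,0.4,0,0,0,0],[0.5,0.3,0,0,0,0],[0.5,0.3,0,0,0,0],[0.5,0.3,0,0,0,0],[0.5,0.3,0,0,0,0],[0.5,0.3,0,0,0,0],[0.3,0.1,0,0,0,0],[0.1,0,0,0,0,0],[0,0,0,0,0,0]])

```text
time: 10.78
ee_pos: [0.6183, -0.0138, 0.2157]
tcp_rot: [0.129, 0.992, -0.0, -0.0]
wrist_force: [0.1, 0.2, -0.0]
width: 0.0852
grasp_force: 0.0
```

```bash
python3 - <<'E'
from h import *
wfind(['tray_medium'],'w3')
wfind(['tray_large'],None,.014)
E
```

```text
10.7833 [ 0.6183 -0.0138  0.2157] [ 0.129  0.992 -0.    -0.   ] 0.0852 [ 0.1  0.2 -0. ]
tray_medium 0.97 [322. 177.  83.  87.] zt 0.056 enc [ 0.6214 -0.0123] 0.0494 fit [ 0.6212 -0.0123] 0.0005 tip [ 0.6206 -0.0121] shoulder  [ 0.6204 -0.0123]
tray_medium 0.7 [131.  12.  61.  25.] zt 0.021 enc [ 0.3285 -0.1924] 0.0458 fit [ 0.3117 -0.1828] 0.011 tip [ 0.3446 -0.1951] shoulder  
tray_medium 0.69 [207. 286.  70.  64.] zt 0.23 enc [ 0.7296 -0.2007] 0.0489 fit [ 0.7299 -0.2013] 0.0007 tip [ 0.6044 -0.0629] shoulder  
10.8833 [ 0.6177 -0.0141  0.2158] [ 0.129  0.992 -0.    -0.   ] 0.0855 [-0.5 -0.2 -0.1]
tray_large 0.6 [201.  74. 104. 108.] zt 0.069 enc [ 0.4672 -0.1134] 0.0624 fit [ 0.4671 -0.1132] 0.0005 tip [ 0.4679 -0.1119] shoulder  [ 0.4681 -0.1119]
```

View pics/w3.png

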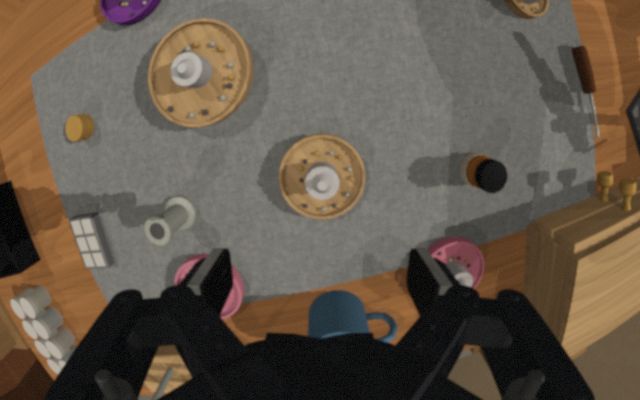

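The large tray (200,72) is seated: its tip is at 0.069 m, where 0.070 is expected. The wooden medium tray is at (322,177), and nothing stands near the finger paths. Grasping it.

Request:
send_rows(moves=[[0.1,0.05,-0.4,0,0,0],[0,0,-0.7,0,0,0],[0,0,-0.7,0,0,0],[0,0,-0.7,0,0,0],[0,0,-0.7,0,0,0],[0,0,-0.7,0,0,0],[0,0,-0.7,0,0,0],[0,0,-0.7,0,0,0],[0,0,-0.5,0,0,0],[0,0,-0.3,0,0,0],[0,0,-0.15,0,0,0],[0,0,0,0,0,0],[0,0,0,0,0,0]])

```text
time: 12.07
ee_pos: [0.6214, -0.0121, 0.0288]
tcp_rot: [0.129, 0.992, -0.0, 0.0]
wrist_force: [-0.5, 0.6, 0.6]
width: 0.0852
grasp_force: 0.0
```

Request:
send_rows(moves=[[0,0,0,0,0,0],[0,0,0,0,0,0],[0,0,0,0,0,0],[0,0,0,0,0,0],[0,0,0,0,0,0],[0,0,0,0,0,0],[0,0,0,0,0,0],[0,0,0,0,0,0],[0,0,0,0,0,0],[0,0,0,0,0,0],[0,0,0,0,0,0],[0,0,0,0,0,0]], gripper=1)

```text
time: 13.07
ee_pos: [0.6215, -0.0121, 0.0289]
tcp_rot: [0.129, 0.992, -0.0, 0.0]
wrist_force: [-2.0, 0.1, 6.1]
width: 0.034
grasp_force: 49.6
```

Request:
send_rows(moves=[[0,0,0.1,0,0,0],[0,0,0.3,0,0,0],[0,0,0.5,0,0,0],[0,0,0.6,0,0,0],[0,0,0.6,0,0,0],[0,0,0.5,0,0,0],[0,0,0.3,0,0,0],[-0.1,-0.1,0.1,0,0,0],[-0.3,-0.2,0,0,0,0],[-0.5,-0.3,0,0,0,0],[-0.6,-0.4,0,0,0,0],[-0.7,-0.5,0,0,0,0],[-0.7,-0.5,0,0,0,0],[-0.7,-0.5,0,0,0,0],[-0.6,-0.4,0,0,0,0],[-0.5,-0.3,0,0,0,0],[-0.3,-0.15,0,0,0,0],[-0.1,0,0,0,0,0],[0,0,0,0,0,0],[0,0,0,0,0,0]])

```text
time: 14.73
ee_pos: [0.4684, -0.1123, 0.118]
tcp_rot: [0.129, 0.992, 0.0, -0.0]
wrist_force: [0.2, 0.2, -0.9]
width: 0.0341
grasp_force: 49.9
```

```bash
python3 - <<'E'
from h import *
o=observe();b=o['ee_pos'][2]-.0289
wfind(['tray_medium'],None,b)
E
```

```text
14.7333 [ 0.4684 -0.1123  0.118 ] [ 0.129  0.992  0.    -0.   ] 0.0341 [ 0.2  0.2 -0.9]h.py:11: RuntimeWarning: Mean of empty slice.
  s=least_squares(f,xy.mean(0),loss='soft_l1',f_scale=.002);return s.x,np.sqrt(np.mean(s.fun**2))
  ret = ret.dtype.type(ret / rcount)
Traceback (most recent call last):
  File "h.py", line 50, in wfind
    f,rms=circ(e,SP[n][0]);h=P[P[:,2]>zt-.004]
          ~~~~^^^^^^^^^^^^
  File "h.py", line 11, in circ
    s=least_squares(f,xy.mean(0),loss='soft_l1',f_scale=.002);return s.x,np.sqrt(np.mean(s.fun**2))
ValueError: Initial guess is outside of provided bounds
```

The tray is within 1.5 mm of the spigot axis, well inside the 8 mm capture. Lowering to TCP 0.089.

Request:
send_rows(moves=[[-0.04,-0.03,0,0,0,0],[0,0,-0.1,0,0,0],[0,0,-0.2,0,0,0],[0,0,-0.2,0,0,0],[0,0,-0.2,0,0,0],[0,0,-0.1,0,0,0],[0,0,-0.1,0,0,0],[0,0,-0.04,0,0,0],[0,0,-0.03,0,0,0],[0,0,0,0,0,0],[0,0,0,0,0,0],[0,0,0,0,0,0]])

```text
time: 15.83
ee_pos: [0.4671, -0.1135, 0.0893]
tcp_rot: [0.129, 0.992, -0.0, 0.0]
wrist_force: [0.0, -0.9, 0.1]
width: 0.0339
grasp_force: 49.9
```

Request:
send_rows(moves=[[0,0,-0.02,0,0,0],[0,0,0,0,0,0],[0,0,0,0,0,0],[0,0,0,0,0,0],[0,0,0,0,0,0],[0,0,0,0,0,0],[0,0,0,0,0,0],[0,0,0,0,0,0],[0,0,0,0,0,0],[0,0,0,0,0,0]], gripper=0)

```text
time: 16.67
ee_pos: [0.467, -0.1135, 0.0885]
tcp_rot: [0.129, 0.992, -0.0, 0.0]
wrist_force: [-0.3, 0.6, -0.3]
width: 0.0854
grasp_force: 0.0
```

Request:
send_rows(moves=[[0,0,0.3,0,0,0],[0,0,0.6,0,0,0],[0,0,0.8,0,0,0],[0,0,0.8,0,0,0],[0,0,0.8,0,0,0],[0,0.2,0.6,0,0,0],[0,0.5,0.3,0,0,0],[0,0.8,0,0,0,0],[0,0.8,0,0,0,0],[0,0.8,0,0,0,0],[0,0.8,0,0,0,0],[0,0.8,0,0,0,0],[0,0.8,0,0,0,0],[0,0.8,0,0,0,0],[0,0.8,0,0,0,0],[0,0.8,0,0,0,0],[0,0.8,0,0,0,0],[0,0.8,0,0,0,0],[0,0.8,0,0,0,0],[0,0.8,0,0,0,0]])

```text
time: 18.33
ee_pos: [0.4667, 0.2208, 0.2152]
tcp_rot: [0.129, 0.992, 0.0, 0.0]
wrist_force: [1.0, 0.3, 0.8]
width: 0.0855
grasp_force: 0.0
```

Request:
send_rows(moves=[[-0.2,0.8,0,0,0,0],[-0.2,0.8,0,0,0,0],[-0.2,0.8,0,0,0,0],[-0.2,0.5,0,0,0,0],[-0.1,0.2,0,0,0,0],[0,0,0,0,0,0],[0,0,0,0,0,0]])

```text
time: 18.92
ee_pos: [0.44, 0.3121, 0.2148]
tcp_rot: [0.129, 0.992, -0.0, 0.0]
wrist_force: [0.5, 0.3, 0.2]
width: 0.0855
grasp_force: 0.0
```

```bash
python3 - <<'E'
from h import *
wfind(['tray_small'],'w4')
wfind(['tray_medium'],None,.060)
E
```

```text
18.9167 [0.44   0.3121 0.2148] [ 0.129  0.992 -0.     0.   ] 0.0855 [0.5 0.3 0.2]
tray_small 0.62 [324. 174.  68.  65.] zt 0.056 enc [0.4399 0.315 ] 0.0372 fit [0.4399 0.3152] 0.0005 tip [0.4398 0.3153] shoulder  [0.4395 0.3153]
19.0167 [0.4403 0.3117 0.2147] [ 0.129  0.992 -0.     0.   ] 0.0855 [ 0.7 -0.3 -0.1]h.py:11: RuntimeWarning: Mean of empty slice.
  s=least_squares(f,xy.mean(0),loss='soft_l1',f_scale=.002);return s.x,np.sqrt(np.mean(s.fun**2))
  ret = ret.dtype.type(ret / rcount)
Traceback (most recent call last):
  File "h.py", line 50, in wfind
    f,rms=circ(e,SP[n][0]);h=P[P[:,2]>zt-.004]
          ~~~~^^^^^^^^^^^^
  File "h.py", line 11, in circ
    s=least_squares(f,xy.mean(0),loss='soft_l1',f_scale=.002);return s.x,np.sqrt(np.mean(s.fun**2))
ValueError: Initial guess is outside of provided bounds
```

View pics/w4.png

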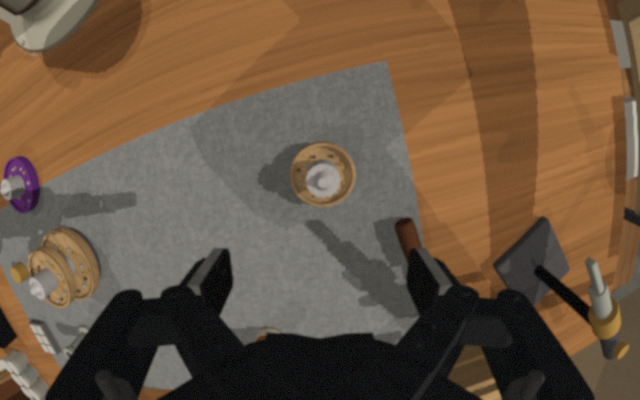

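The small tray is at (324,175), and the large-medium tower stands well at (60,270). Grasping the small one.

Request:
send_rows(moves=[[0,0.1,-0.4,0,0,0],[0,0,-0.7,0,0,0],[0,0,-0.7,0,0,0],[0,0,-0.7,0,0,0],[0,0,-0.7,0,0,0],[0,0,-0.7,0,0,0],[0,0,-0.7,0,0,0],[0,0,-0.7,0,0,0],[0,0,-0.5,0,0,0],[0,0,-0.3,0,0,0],[0,0,-0.1,0,0,0],[0,0,0,0,0,0],[0,0,0,0,0,0]])

```text
time: 20.2
ee_pos: [0.4403, 0.3156, 0.0291]
tcp_rot: [0.129, 0.992, 0.0, 0.0]
wrist_force: [-0.2, -0.3, 0.9]
width: 0.0854
grasp_force: 0.0
```

Request:
send_rows(moves=[[0,0,0,0,0,0],[0,0,0,0,0,0],[0,0,0,0,0,0],[0,0,0,0,0,0],[0,0,0,0,0,0],[0,0,0,0,0,0],[0,0,0,0,0,0],[0,0,0,0,0,0],[0,0,0,0,0,0],[0,0,0,0,0,0],[0,0,0,0,0,0],[0,0,0,0,0,0]], gripper=1)

```text
time: 21.2
ee_pos: [0.4402, 0.3157, 0.0291]
tcp_rot: [0.129, 0.992, 0.0, 0.0]
wrist_force: [-1.8, -1.1, 7.5]
width: 0.0342
grasp_force: 49.4
```

Request:
send_rows(moves=[[0,0,0.1,0,0,0],[0,0,0.3,0,0,0],[0,0,0.5,0,0,0],[0,0,0.6,0,0,0],[0,0,0.6,0,0,0],[0,0,0.6,0,0,0],[0,0,0.6,0,0,0],[0,0,0.6,0,0,0],[0,0,0.4,0,0,0],[0,-0.1,0.2,0,0,0],[0,-0.3,0,0,0,0],[0,-0.5,0,0,0,0],[0,-0.7,0,0,0,0],[0.1,-0.8,0,0,0,0],[0.1,-0.8,0,0,0,0],[0.1,-0.8,0,0,0,0],[0.1,-0.8,0,0,0,0],[0.1,-0.8,0,0,0,0],[0.1,-0.8,0,0,0,0],[0.1,-0.8,0,0,0,0]])

```text
time: 22.87
ee_pos: [0.4602, 0.0977, 0.1624]
tcp_rot: [0.129, 0.992, -0.0, -0.001]
wrist_force: [0.3, -0.1, -1.0]
width: 0.0342
grasp_force: 49.9
```

Request:
send_rows(moves=[[0.1,-0.8,0,0,0,0],[0.1,-0.8,0,0,0,0],[0,-0.8,0,0,0,0],[0,-0.8,0,0,0,0],[0,-0.8,0,0,0,0],[0,-0.8,0,0,0,0],[0,-0.8,0,0,0,0],[0,-0.7,0,0,0,0],[0,-0.5,0,0,0,0],[0,-0.2,0,0,0,0],[0,-0.1,0,0,0,0],[0,0,0,0,0,0],[0,0,0,0,0,0]])

```text
time: 23.95
ee_pos: [0.4667, -0.1129, 0.1631]
tcp_rot: [0.129, 0.992, 0.0, -0.0]
wrist_force: [-0.1, 0.5, -0.1]
width: 0.0338
grasp_force: 49.9
```

```bash
python3 - <<'E'
from h import *
p,d=camera('scene');cv2.imwrite('pics/s2.png',cv2.resize(p[80:320,150:450],None,fx=2,fy=2)[:,:,::-1])
E
```

```text
(no output)
```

View pics/s2.png

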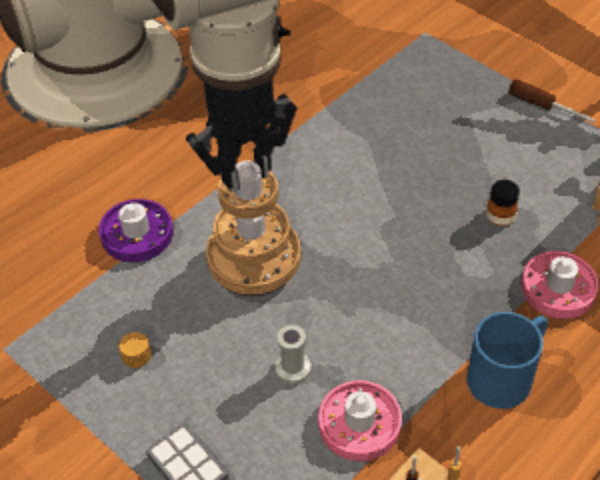

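The small tray (248,190) is held right over the tower and all is level. Lowering 28 mm.

Request:
send_rows(moves=[[0,0,-0.1,0,0,0],[0,0,-0.2,0,0,0],[0,0,-0.2,0,0,0],[0,0,-0.2,0,0,0],[0,0,-0.1,0,0,0],[0,0,-0.06,0,0,0],[0,0,-0.04,0,0,0],[0,0,-0.03,0,0,0],[0,0,0,0,0,0],[0,0,0,0,0,0],[0,0,0,0,0,0]])

```text
time: 24.92
ee_pos: [0.4671, -0.1135, 0.1358]
tcp_rot: [0.129, 0.992, -0.0, 0.0]
wrist_force: [0.7, 0.2, -1.8]
width: 0.0342
grasp_force: 49.9
```

Request:
send_rows(moves=[[0,0,-0.02,0,0,0],[0,0,0,0,0,0],[0,0,0,0,0,0]])

```text
time: 25.17
ee_pos: [0.4671, -0.1135, 0.1352]
tcp_rot: [0.129, 0.992, -0.0, 0.0]
wrist_force: [0.3, 0.0, 1.7]
width: 0.0339
grasp_force: 50.1
```

Request:
send_rows(moves=[[0,0,0,0,0,0],[0,0,0,0,0,0],[0,0,0,0,0,0],[0,0,0,0,0,0],[0,0,0,0,0,0],[0,0,0,0,0,0],[0,0,0,0,0,0],[0,0,0,0,0,0],[0,0,0,0,0,0],[0,0,0,0,0,0]], gripper=0)

```text
time: 26.0
ee_pos: [0.467, -0.1135, 0.135]
tcp_rot: [0.129, 0.992, -0.0, -0.0]
wrist_force: [-0.7, -0.0, -0.5]
width: 0.0853
grasp_force: 0.0
```

Request:
send_rows(moves=[[0,0,0.3,0,0,0],[0,0,0.6,0,0,0],[0,0,0.8,0,0,0],[0,0,0.8,0,0,0],[0,-0.2,0.6,0,0,0],[0,-0.5,0.2,0,0,0],[0,-0.7,0,0,0,0],[0,-0.7,0,0,0,0],[0,-0.7,0,0,0,0],[0,-0.7,0,0,0,0],[0,-0.7,0,0,0,0],[0,-0.7,0,0,0,0],[0,-0.7,-0.2,0,0,0],[0,-0.6,-0.5,0,0,0],[0,-0.4,-0.5,0,0,0],[0,-0.2,-0.2,0,0,0],[0,0,0,0,0,0],[0,0,0,0,0,0]])

```text
time: 27.5
ee_pos: [0.467, -0.3172, 0.1926]
tcp_rot: [0.129, 0.992, 0.0, -0.0]
wrist_force: [0.4, 0.4, -0.1]
width: 0.0858
grasp_force: 0.0
```

```bash
python3 - <<'E'
from h import *
wfind(['cap'],'w5')
wfind(['tray_small'],None,.106)
E
```

```text
27.5 [ 0.467  -0.3172  0.1926] [ 0.129  0.992  0.    -0.   ] 0.0858 [ 0.4  0.4 -0.1]
cap 0.97 [323. 173.  35.  38.] zt 0.03 enc [ 0.4615 -0.3152] 0.0188 fit [ 0.4612 -0.315 ] 0.0004 tip [ 0.4612 -0.315 ] shoulder  
27.6 [ 0.4673 -0.317   0.1932] [ 0.129  0.992 -0.     0.001] 0.0854 [-0.9  0.2  0.2]
tray_small 0.91 [549. 151.  76.  88.] zt 0.162 enc [ 0.4671 -0.1149] 0.0373 fit [ 0.4671 -0.1149] 0.0003 tip [ 0.4664 -0.1164] shoulder  [ 0.4655 -0.1189]
```

View pics/w5.png

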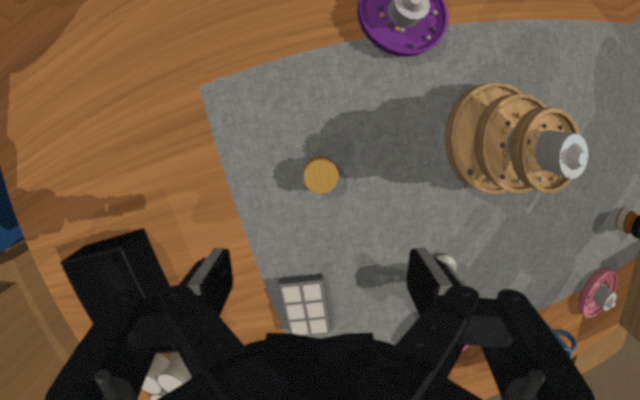

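The cap, a brass knob with a flat top, is at (321,175). The tower with the small tray seated (tip at 0.162 m) is at (540,150). Grasping the cap.

Request:
send_rows(moves=[[-0.18,0.07,-0.4,0,0,0],[0,0,-0.7,0,0,0],[0,0,-0.7,0,0,0],[0,0,-0.7,0,0,0],[0,0,-0.7,0,0,0],[0,0,-0.7,0,0,0],[0,0,-0.7,0,0,0],[0,0,-0.6,0,0,0],[0,0,-0.4,0,0,0],[0,0,-0.3,0,0,0],[0,0,-0.2,0,0,0],[0,0,-0.05,0,0,0],[0,0,0,0,0,0],[0,0,0,0,0,0]])

```text
time: 28.87
ee_pos: [0.4619, -0.3157, 0.0083]
tcp_rot: [0.129, 0.992, -0.0, 0.0]
wrist_force: [-0.3, -0.1, 0.5]
width: 0.0853
grasp_force: 0.0
```

Request:
send_rows(moves=[[0,0,0,0,0,0],[0,0,0,0,0,0],[0,0,0,0,0,0],[0,0,0,0,0,0],[0,0,0,0,0,0],[0,0,0,0,0,0],[0,0,0,0,0,0],[0,0,0,0,0,0],[0,0,0,0,0,0],[0,0,0,0,0,0],[0,0,0,0,0,0],[0,0,0,0,0,0]], gripper=1)

```text
time: 29.87
ee_pos: [0.4617, -0.3155, 0.008]
tcp_rot: [0.129, 0.992, -0.0, 0.0]
wrist_force: [-1.5, 1.3, 6.7]
width: 0.0343
grasp_force: 49.3
```

Request:
send_rows(moves=[[0,0,0.1,0,0,0],[0,0,0.4,0,0,0],[0,0,0.7,0,0,0],[0,0,0.8,0,0,0],[0,0,0.8,0,0,0],[0,0,0.8,0,0,0],[0,0,0.8,0,0,0],[0,0,0.8,0,0,0],[0,0,0.5,0,0,0],[0.1,0.2,0.3,0,0,0],[0.08,0.5,0,0,0,0],[0,0.8,0,0,0,0],[0,0.9,0,0,0,0],[0,0.9,0,0,0,0],[0,0.9,0,0,0,0],[0,0.9,0,0,0,0],[0,0.8,0,0,0,0],[0,0.5,0,0,0,0],[0,0.25,0,0,0,0],[0,0.05,0,0,0,0]])

```text
time: 31.53
ee_pos: [0.4666, -0.1125, 0.187]
tcp_rot: [0.128, 0.992, 0.0, -0.0]
wrist_force: [0.5, -0.4, -0.8]
width: 0.0345
grasp_force: 49.9
```

Request:
send_rows(moves=[[0,0,0,0,0,0],[0,0,0,0,0,0]])

```text
time: 31.7
ee_pos: [0.4669, -0.1148, 0.1872]
tcp_rot: [0.129, 0.992, -0.0, -0.0]
wrist_force: [0.6, 0.1, -1.4]
width: 0.0336
grasp_force: 49.9
```

Lowering the cap 27 mm to TCP 0.160.

Request:
send_rows(moves=[[0,0.03,-0.1,0,0,0],[0,0,-0.2,0,0,0],[0,0,-0.2,0,0,0],[0,0,-0.2,0,0,0],[0,0,-0.1,0,0,0],[0,0,-0.04,0,0,0],[0,0,-0.04,0,0,0],[0,0,-0.02,0,0,0],[0,0,0,0,0,0],[0,0,0,0,0,0],[0,0,0,0,0,0]])

```text
time: 32.62
ee_pos: [0.467, -0.1135, 0.1607]
tcp_rot: [0.129, 0.992, -0.0, 0.0]
wrist_force: [-0.0, 0.2, -0.8]
width: 0.0346
grasp_force: 49.9
```

Request:
send_rows(moves=[[0,0,-0.02,0,0,0],[0,0,0,0,0,0],[0,0,0,0,0,0]])

```text
time: 32.87
ee_pos: [0.467, -0.1135, 0.16]
tcp_rot: [0.129, 0.992, -0.0, 0.0]
wrist_force: [0.3, 0.8, 1.1]
width: 0.0342
grasp_force: 50.1
```

Request:
send_rows(moves=[[0,0,0,0,0,0],[0,0,0,0,0,0],[0,0,0,0,0,0],[0,0,0,0,0,0],[0,0,0,0,0,0],[0,0,0,0,0,0],[0,0,0,0,0,0],[0,0,0,0,0,0],[0,0,0,0,0,0],[0,0,0,0,0,0]], gripper=0)

```text
time: 33.7
ee_pos: [0.467, -0.1135, 0.1599]
tcp_rot: [0.129, 0.992, -0.0, 0.0]
wrist_force: [0.1, 0.3, -0.4]
width: 0.0853
grasp_force: 0.0
```

Request:
send_rows(moves=[[0,0,0.3,0,0,0],[0,0,0.6,0,0,0],[0,0,0.8,0,0,0],[0,0,0.8,0,0,0],[0,0,0.8,0,0,0],[0,0.3,0.4,0,0,0],[0,0.6,0,0,0,0],[0,0.8,0,0,0,0],[0,0.8,0,0,0,0],[0,0.8,0,0,0,0],[0,0.8,0,0,0,0],[0,0.8,0,0,0,0],[0,0.8,0,0,0,0],[0,0.8,0,0,0,0],[0,0.6,0,0,0,0],[0,0.3,0,0,0,0],[0,0,0,0,0,0]])

```text
time: 35.12
ee_pos: [0.4666, 0.1102, 0.2708]
tcp_rot: [0.128, 0.992, 0.0, -0.0]
wrist_force: [0.9, -1.0, -0.6]
width: 0.0852
grasp_force: 0.0
```

```bash
python3 - <<'E'
from h import *
p,d=camera('top');find('top',d,'cap',.152);
for n in('cement_jar','hook_box','bodkin'):find('top',d,n)
p,d=camera('scene');find('scene',d,'cap',.152)
cv2.imwrite('pics/s3.png',cv2.resize(p[80:320,150:450],None,fx=2,fy=2)[:,:,::-1])
o,p,d,k=wlook()
P,_=wpts(o,d,k,np.ones(d.shape,bool));q=P[np.hypot(P[:,0]-.467,P[:,1]+.1135)<.012];print(np.percentile(q[:,2],[5,50,95]),o['time'])
E
```

```text
top cap 0.53 [350. 222.  18.  18.] circ [ 0.4628 -0.1131] rms 0.0008 top [ 0.4629 -0.1127] 0.186
top cement_jar 0.43 [244. 155.  16.   3.] [0.664 0.177 0.055]
top hook_box 0.97 [435. 176.  22.  28.] [ 0.616 -0.374  0.018]
top bodkin 0.43 [376. 172.  14.  16.] [ 0.609 -0.195  0.067]
scene cap 0.63 [276. 170.   9.  19.] circ [ 0.4771 -0.1224] rms 0.0082 top [ 0.4734 -0.119 ] 0.186
[0.1792198  0.18025808 0.18123263] 35.4667
```

View pics/s3.png

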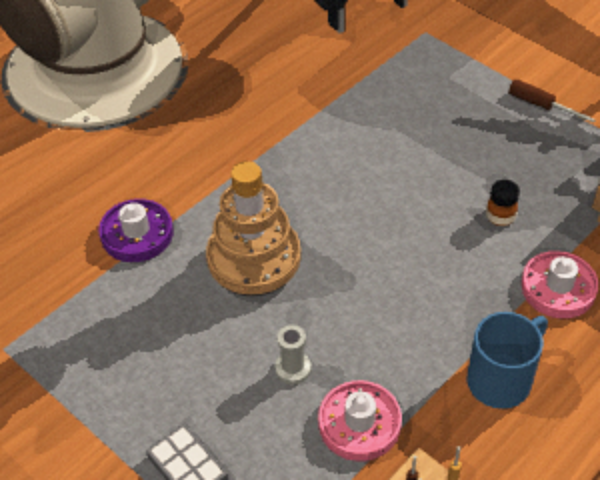

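The tower at (250,230) is complete and straight. The cap top is at 0.180 m, exactly the seated height, and the bystanders haven't moved.

```bash
python3 -c "
from station import *
print(sign_off())"
```

```text
the job is handed in; nothing more can be done
None
```

The tower is back together on its stand (large, medium, small, cap), with the cap top at its seated height of 0.180 m; no spilled beads or moved bystanders showed in the last picture, and I handed the job in at about 35 s.

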